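Fit the filler bar to the dry block heater

TASK

The tube block in the dry block heater leaves a gap beside it. Try the loose aluminium filler bars in the gap, without forcing any, find the one that fills it snugly (the thickest that will go in) and leave it fully home in the well; any bars that do not fit go back on the bench. Then press the heater's start button all the way down and let go, leaving the glassware and boxes around where they stand.

Things in the scene. Friction and masses are not known exactly. Their poses are not given: they have to be found in the camera images.
- heater: White dry block heater, fixed. Origin: on the bench under the well's centre; z up. Well, open on top: inner faces at x -35/+35, y -50/+50 mm, floor 40 and rim 75 mm above the bench. A fixed tube block, top flush with the rim, fills it from the -y wall. Deck with the start button at its -y side, 75 mm high. Spare blocks on a 40 mm high stand at x 58 to 134, y -114 to 102 mm.
- gap_wall (a point): Middle of the rim of the well's +y wall (15 mm thick), on its inner face: heater's x 0, y +50, z 75 mm; axes as the heater's. The gap lies between this face (on its -y side) and the tube block, 70 mm along x, 35 mm deep. It is 2.5 mm wider than one of the three filler bars; which one varies with the block.
- start (a joint): Start button travel, 0 = up, 0.006 m = fully down; springs back; fully down takes 5 N.
- start_top (a point): Centre of the top of the start button (a 24 mm white round button, pressed straight down), 22 mm above the deck and 97 mm above the bench when up.
- block_a: One of three fixed aluminium tube blocks, 68 mm along x, 35 mm high, eight holes in the top; they differ only in width along y (71 to 84 mm) and swap places: one in the well, two on the stand. Origin: on the underside, 50 mm from the -y face, midway along x; in the well it is 40 mm straight above the heater's origin.
- block_b: One of three fixed aluminium tube blocks, 68 mm along x, 35 mm high, eight holes in the top; they differ only in width along y (71 to 84 mm) and swap places: one in the well, two on the stand. Origin: on the underside, 50 mm from the -y face, midway along x; in the well it is 40 mm straight above the heater's origin.
- block_c: One of three fixed aluminium tube blocks, 68 mm along x, 35 mm high, eight holes in the top; they differ only in width along y (71 to 84 mm) and swap places: one in the well, two on the stand. Origin: on the underside, 50 mm from the -y face, midway along x; in the well it is 40 mm straight above the heater's origin.
- bar_thin: Loose aluminium filler bar, 14 mm thick (y), 60 mm long (x), body 40 mm high, lower edges rounded 2 mm; on top in the middle an upright tab 30 mm long (x), 10 mm thick (y), 30 mm high, to pinch across its thickness. 70 mm high over all, about 115 g. Origin: centre of the underside; z up. Starts standing on the bench; the bars swap places.
- bar_middle: Loose aluminium filler bar, 20 mm thick (y), 60 mm long (x), body 40 mm high, lower edges rounded 2 mm; on top in the middle an upright tab 30 mm long (x), 10 mm thick (y), 30 mm high, to pinch across its thickness. 70 mm high over all, about 154 g. Origin: centre of the underside; z up. Starts standing on the bench; the bars swap places.
- bar_thick: Loose aluminium filler bar, 26 mm thick (y), 60 mm long (x), body 40 mm high, lower edges rounded 2 mm; on top in the middle an upright tab 30 mm long (x), 10 mm thick (y), 30 mm high, to pinch across its thickness. 70 mm high over all, about 193 g. Origin: centre of the underside; z up. Starts standing on the bench; the bars swap places.
- petri_dish: Bystander: shallow glass dish, 84 mm across, 16 mm high. Origin: centre of the underside.
- slide_box: Bystander: flat grey box with a white lid, 85 x 60 x 31 mm. Origin: centre of the underside.
- vial: Bystander: tiny capped glass vial, 24 mm across, 36 mm high, among the filler bars. Origin: centre of the underside.
- jar: Bystander: glass jar with a black cap, 60 mm across, 68 mm high. Origin: centre of the underside.
- bottle: Bystander: amber bottle with a white cap, 52 mm across, 100 mm high. Origin: centre of the underside.
- beaker: Bystander: glass beaker, 68 mm across, 85 mm high. Origin: centre of the underside.
Things that resemble listed ones, but are neither listed nor needed, are in the scene too. Leave any green or yellow look-alike of the bar_thick alone. What is shaped like the bar_middle but brown is not meant.

How it is judged:
On the way, in this order (a step that is already met when the one before it is completed fails the run):
1. the bar that fits snugly is fully home in the gap (((horizontal distance between block_a and heater below 0.02 m and z of bar_thin in the frame of heater between 0.036 and 0.044 m and x of bar_thin in the frame of heater between -0.008 and 0.008 m and y of bar_thin in the frame of heater between 0.03 and 0.046 m and angle between the z axis of bar_thin and the z axis of heater, either way round below 0.09 rad) or (horizontal distance between block_b and heater below 0.02 m and z of bar_middle in the frame of heater between 0.036 and 0.044 m and x of bar_middle in the frame of heater between -0.008 and 0.008 m and y of bar_middle in the frame of heater between 0.03 and 0.046 m and angle between the z axis of bar_middle and the z axis of heater, either way round below 0.09 rad) or (horizontal distance between block_c and heater below 0.02 m and z of bar_thick in the frame of heater between 0.036 and 0.044 m and x of bar_thick in the frame of heater between -0.008 and 0.008 m and y of bar_thick in the frame of heater between 0.03 and 0.046 m and angle between the z axis of bar_thick and the z axis of heater, either way round below 0.09 rad))), for 0.2 s.
2. the start button is pressed down, with the bar home (value of joint start above 0.0045 m and ((horizontal distance between block_a and heater below 0.02 m and z of bar_thin in the frame of heater between 0.036 and 0.044 m and x of bar_thin in the frame of heater between -0.008 and 0.008 m and y of bar_thin in the frame of heater between 0.03 and 0.046 m and angle between the z axis of bar_thin and the z axis of heater, either way round below 0.09 rad) or (horizontal distance between block_b and heater below 0.02 m and z of bar_middle in the frame of heater between 0.036 and 0.044 m and x of bar_middle in the frame of heater between -0.008 and 0.008 m and y of bar_middle in the frame of heater between 0.03 and 0.046 m and angle between the z axis of bar_middle and the z axis of heater, either way round below 0.09 rad) or (horizontal distance between block_c and heater below 0.02 m and z of bar_thick in the frame of heater between 0.036 and 0.044 m and x of bar_thick in the frame of heater between -0.008 and 0.008 m and y of bar_thick in the frame of heater between 0.03 and 0.046 m and angle between the z axis of bar_thick and the z axis of heater, either way round below 0.09 rad))), for 0.05 s.
At the end, for the whole second after the job is handed in: The bar 2.5 mm thinner than the gap stands in it, upright within 5 degrees, underside within 4 mm of the well floor, centred within 8 mm along x, released, at rest; the other two bars rest on the bench. The start button was pressed at least 4.5 mm with the bar home, and is up again (((horizontal distance between block_a and heater below 0.02 m and z of bar_thin in the frame of heater between 0.036 and 0.044 m and x of bar_thin in the frame of heater between -0.008 and 0.008 m and y of bar_thin in the frame of heater between 0.03 and 0.046 m and angle between the z axis of bar_thin and the z axis of heater, either way round below 0.09 rad and linear speed of each of bar_thin, bar_middle, bar_thick below 0.01 m/s and contact force between bar_thin and the fingers below 0.1 N and height (world z) of each of bar_middle, bar_thick below 0.02 m) or (horizontal distance between block_b and heater below 0.02 m and z of bar_middle in the frame of heater between 0.036 and 0.044 m and x of bar_middle in the frame of heater between -0.008 and 0.008 m and y of bar_middle in the frame of heater between 0.03 and 0.046 m and angle between the z axis of bar_middle and the z axis of heater, either way round below 0.09 rad and linear speed of each of bar_middle, bar_thin, bar_thick below 0.01 m/s and contact force between bar_middle and the fingers below 0.1 N and height (world z) of each of bar_thin, bar_thick below 0.02 m) or (horizontal distance between block_c and heater below 0.02 m and z of bar_thick in the frame of heater between 0.036 and 0.044 m and x of bar_thick in the frame of heater between -0.008 and 0.008 m and y of bar_thick in the frame of heater between 0.03 and 0.046 m and angle between the z axis of bar_thick and the z axis of heater, either way round below 0.09 rad and linear speed of each of bar_thick, bar_thin, bar_middle below 0.01 m/s and contact force between bar_thick and the fingers below 0.1 N and height (world z) of each of bar_thin, bar_middle below 0.02 m)) and value of joint start below 0.002 m); the robot touches nothing.
It fails at once if a bar is forced: pressed on the heater or a tube block with more than 60 N (contact force between any of bar_thin, bar_middle, bar_thick and heater above 60 N or contact force between any of bar_thin, bar_middle, bar_thick and block_a above 60 N or contact force between any of bar_thin, bar_middle, bar_thick and block_b above 60 N or contact force between any of bar_thin, bar_middle, bar_thick and block_c above 60 N).
It fails at once if a bystander is moved by more than 40 mm (distance of any of petri_dish, slide_box, vial, jar, bottle, beaker from where it was at the start of the episode above 0.04 m).
It also fails if it takes over 72 s, if anything falls off the work surface, if the arm or the gripper's body presses on something with over 40 N, if the wrist force passes 120 N, or if a joint passes its speed limit or range.

ROBOT

A 7-joint arm with a two-finger parallel gripper is mounted at the origin on the work surface. World frame = base frame: x ahead of the robot, y to its left, z up, the work surface at z = 0. Lengths are in m, angles in rad, forces in N, time in s.
With the tool pointing down it reaches from about 0.425 to 0.875 m from the base axis. Payload 4.7 kg.
Tool frame: the origin (TCP) lies on the centre line of the jaws, within the pads' length; the fingertips stand 14 mm ahead of it and the grasp point (between the pads) lies 5 mm behind it; z points along the fingers, y is the direction in which the jaws open and shut (so a half turn about z gives the same grasp; the last joint's range is limited). The gripper opens to 87 mm and grips with 3 to 60 N. Pads are 19 mm wide; open, the fingers measure 117 mm over their backs; the gripper's body (75 mm by 190 mm) begins 51 mm behind the grasp point.
Start: joints at [-1.235, 0.321, -0.07, 1.45, 0.023, 1.371, -0.057], TCP at [0.206, 0.617, 0.237] pointing down, gripper open.
Joint ranges: [-2.86, 2.86], [-0.3, 2.09], [-1.38, 1.24], [0.06, 2.45], [-1.56, 4.7], [0.09, 2.05], [-2.69, 2.69]. Speed limits (rad/s): [2.57, 2.57, 3.14, 3.14, 3.14, 3.14, 3.14].

INTERFACE

Orientations are given as a rotation vector (axis times angle).
In Python, from bench import ctrl, optics, models gives the robot as it stands. The module is installed in compiled form; this text tells all that it offers.
- The arm moves only by the tool arm_command, never from a script. Its argument "motion" is a list of rows, each a list of 3 entries, a list of its own where there are three numbers: the shift along the tool's x, y, z in mm, then the turn, a rotation vector about the tool's x, y, z in degrees, then the closure, from 0 (fully open) to 1 (shut). In form: [[[x, y, z], [ax, ay, az], claw], ...]. A call has 1 to 8 rows; each row shifts and turns the commanded pose from where the row before left it, along the tool's axes as they then stand; what a row does not reach is not made up. A row lasts 1/12 s, in which the tool goes at most 41.7 mm and 7.16 degrees, less where a joint would pass 70% of its speed; a pose out of reach is approached as far as the arm can. A call with a gripper value outside its range is refused whole. The fingers move at their own pace and stop on an object; "force" is the grip in N (left out, the last holds). Time passes only in rows, so rows that do not move let the fingers close. It gives the time, the measured TCP pose, the force and the opening at its end, in the units of the state.
- ctrl.get_state(): the state, without advancing time (a new reading comes with each control period).
- optics.get_image(name): name is "scene" or "top" or "wrist"; returns (picture, depth): 400x640x3 uint8, blue, green, red; 400x640 float32, m along the optical axis (not along the pixel's ray), 0 where there is no reading.
- optics.camera_model(name): a dict with "fovy" (degrees; the focal length in pixels is half the picture's height over the tangent of half this angle, whatever the lens; pixels are square), "cx", "cy" (the principal point, pixels), "rvec" (rotation vector, rad) and "tvec" (3), from world to camera coordinates, as OpenCV has them; the wrist camera has in their place "mount" (4x4, takes a point from camera to tool coordinates, whose origin is the TCP and whose axes are the flange's). Camera axes: x right, y down, z forward; pixel columns grow to the right and rows downward; lengths in m; the calibration is good to about 2 mm. A picture is of the moment at which its call begins: read the wrist's pose just before it. camera_model takes no time and is no camera call.
- ctrl.close_job(): hands the job in, once; it reports no verdict.
Trained networks look in the newest picture that a camera, given by its name, has taken for a name from the list of things; names that differ only in an ending like _2 or _b are one class to them, and where a whole thing is asked for, a point or a joint stands for the part that bears it (a point fixed in the world has none). Each returns a list of dicts, best first, with "conf" (0 to 1); they miss things now and then, are a little off and sometimes report something else, mostly with a low value. They report only what shows in the picture. A call takes as long as a camera call. They do not tell look-alikes from the thing itself.
- models.search_frame(camera, target): "location" ([x, y, z] in m, in the coordinates of the camera as it stood for that picture, good to about 4 mm: the middle of the surface that is visible of it).
- models.silhouettes(camera, target): "pixels" (400x640 bool, what is visible of it).
The state is a dict: "time": time; "joint_positions": joint angles; "qd": joint speeds; "joint_torque": joint torques, N m; "position": TCP position; "tool_rot": TCP orientation; "ft_force": force on the tool from outside, world axes, zero at the start; "torque": the same for the moment, N m; "grip_width": opening from 0.0 (shut) to 1.0 (fully open).
Only numpy, scipy, OpenCV 4.12 (cv2) and the standard library are available. Lean on these libraries where they do the work, as an engineer would, in place of code of your own. Each camera call takes 0.05 s, during which the arm holds its last target.

## Working session

There is one attempt and no reset: what is moved stays moved. The work goes in short steps, Python scripts to look and compute and a tool call to move; the robot and the scene stay as the last step left them, time stands still between calls to the robot, and variables do not carry over. Pictures are saved under pics/ and viewed, and the job is handed in when it is done.

Besides the shell and the picture viewer there is one more tool, called after "Emit:" as name(argument=value, ...) on one line, values as JSON. arm_command: Moves the arm, as the interface text tells. Its arguments: {"type":"object","properties":{"motion":{"type":"array","items":{"type":"array"}},"force":{"type":"number"}},"required":["motion"]}

```bash
mkdir -p pics; cat > h.py <<'E'
import numpy as np, cv2
from bench import ctrl, optics, models
from scipy.spatial.transform import Rotation as R
def cam(name, st=None):
    m=optics.camera_model(name); f=200/np.tan(np.radians(m['fovy'])/2)
    if 'mount' in m:
        T=np.eye(4);T[:3,:3]=R.from_rotvec(st['tool_rot']).as_matrix();T[:3,3]=st['position']
        W=T@np.array(m['mount'])
    else:
        E=np.eye(4);E[:3,:3]=R.from_rotvec(np.ravel(m['rvec'])).as_matrix();E[:3,3]=np.ravel(m['tvec']);W=np.linalg.inv(E)
    return f,m['cx'],m['cy'],W
def cloud(d,c):
    f,cx,cy,W=c; v,u=np.indices(d.shape)
    P=np.stack([(u-cx)/f*d,(v-cy)/f*d,d],-1)
    return P@W[:3,:3].T+W[:3,3]
def proj(p,c):
    f,cx,cy,W=c; q=np.linalg.inv(W)@np.append(p,1); return q[0]/q[2]*f+cx,q[1]/q[2]*f+cy
E
python3 - <<'E'
from h import *
print(ctrl.get_state())
for n in ['scene','top','wrist']:
    st=ctrl.get_state();im,d=optics.get_image(n);cv2.imwrite(f'pics/{n}0.png',im);np.savez(f'{n}0.npz',im=im,d=d,W=cam(n,st)[3])
    c=cam(n,st);print(n,optics.camera_model(n),(d==0).mean())
    if n=='wrist':continue
    for t in ['heater','start_top','gap_wall','block_a','bar_thin','bar_middle','bar_thick','petri_dish','slide_box','vial','jar','bottle','beaker']:
        for r in models.search_frame(n,t):
            l=np.array(r['location']);w=c[3][:3,:3]@l+c[3][:3,3]
            print(n,t,round(r['conf'],2),w.round(3),np.round(proj(w,c)))
E
```

```text
{'time': 0.0, 'joint_positions': array([-1.23490742,  0.32182757, -0.07009381,  1.45169529,  0.02261996,
        1.37076226, -0.0569136 ]), 'qd': array([ 0.00034596, -0.0007743 , -0.0006194 , -0.00057928,  0.00063019,
       -0.00024216,  0.00071001]), 'joint_torque': array([-4.84288521e-04, -4.91303623e+01, -4.04192191e-01, -3.12518585e+01,
       -6.37948955e-02,  4.42772184e-02,  1.90693208e-04]), 'position': array([0.20545278, 0.61612264, 0.23544839]), 'tool_rot': array([-5.03209307e-01, -3.10083379e+00,  2.97731817e-03]), 'ft_force': array([ 0.54031921, -0.39501337, -0.03195731]), 'torque': array([-0.03143358, -0.00495153, -0.02476999]), 'grip_width': 1.0004967296048697}
scene {'fovy': 46.84176910222438, 'cx': 322.3027163541195, 'cy': 201.9538317639822, 'rvec': array([ 1.98588503,  0.90511846, -0.47796356]), 'tvec': array([-0.39403748, -0.14068205,  1.65991848])} 0.0043828125
scene heater 0.88 [0.591 0.07  0.057] [340. 213.]
scene start_top 0.49 [0.553 0.081 0.101] [334. 193.]
scene gap_wall 0.6 [0.591 0.07  0.06 ] [340. 212.]
scene block_a 0.91 [0.659 0.095 0.08 ] [364. 213.]
s
[... 2192 characters left out ...]
6] [296. 209.]
top vial 0.38 [ 0.525 -0.183  0.037] [393. 213.]
top jar 0.7 [ 0.715 -0.233  0.068] [402. 156.]
top jar 0.34 [0.547 0.159 0.075] [292. 212.]
top bottle 0.8 [0.435 0.42  0.066] [215. 253.]
top beaker 0.75 [0.627 0.474 0.045] [200. 199.]
wrist {'fovy': 58.33310520427712, 'cx': 318.8160507857248, 'cy': 198.55643335403897, 'mount': array([[ 1.26431020e-04, -9.53418677e-01, -3.01650145e-01,
         8.40605675e-02],
       [ 9.99999992e-01,  1.16368871e-04,  5.13268921e-05,
         1.83254196e-04],
       [-1.38333308e-05, -3.01650149e-01,  9.53418684e-01,
        -1.48535970e-01],
       [ 0.00000000e+00,  0.00000000e+00,  0.00000000e+00,
         1.00000000e+00]])} 0.00380078125
```

View images.

```bash
python3 - <<'E'
import cv2
a=cv2.imread('pics/scene0.png')[130:330,140:460];cv2.imwrite('pics/s0c.png',cv2.resize(a,(800,500),interpolation=2))
a=cv2.imread('pics/top0.png')[120:290,180:470];cv2.imwrite('pics/t0c.png',cv2.resize(a,(800,469),interpolation=2))
E
```

```text
(no output)
```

View pics/s0c.png

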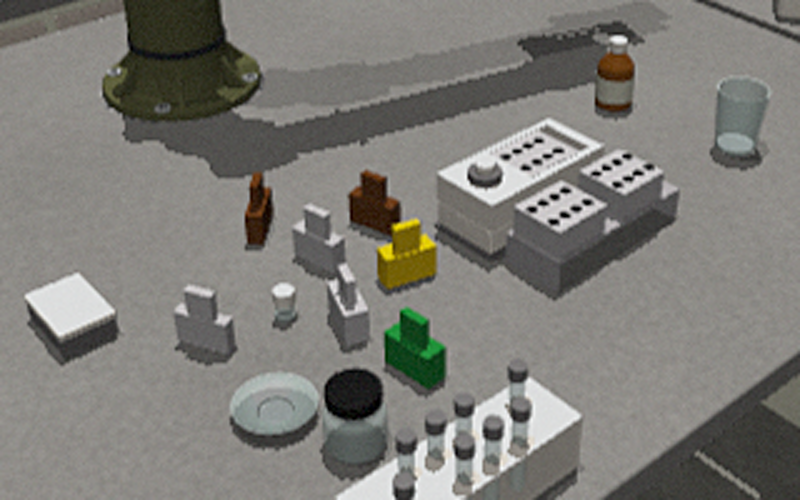

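View pics/t0c.png

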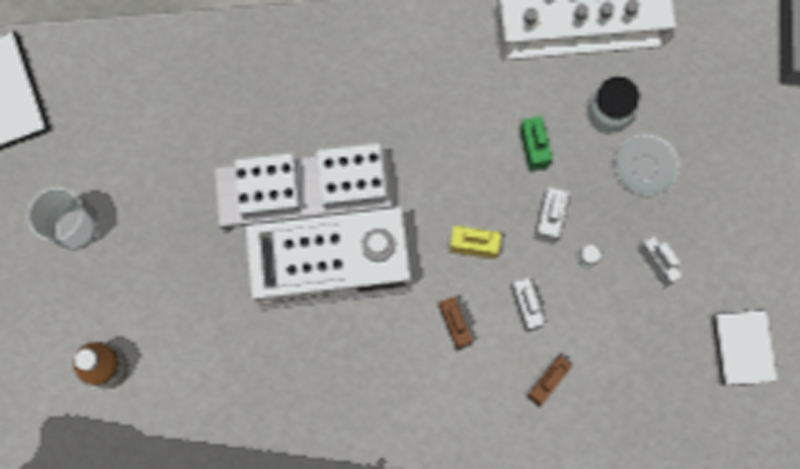

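View pics/wrist0.png

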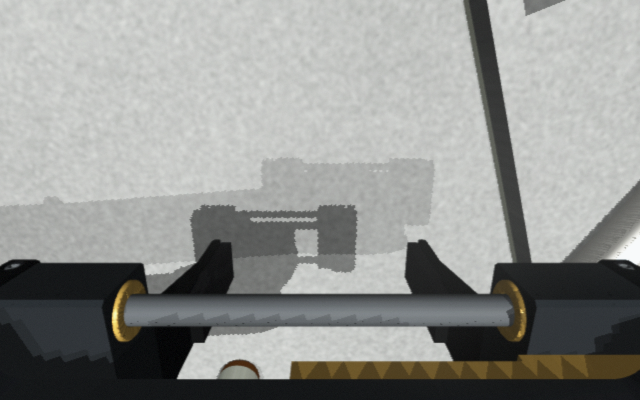

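```bash
cat > fit.py <<'E'
from h import *
def rect(P,lo,hi,box):
    X=P.reshape(-1,3); m=(X[:,2]>lo)&(X[:,2]<hi)&(X[:,0]>box[0])&(X[:,0]<box[1])&(X[:,1]>box[2])&(X[:,1]<box[3])
    X=X[m]
    if len(X)<4: return len(X),None
    r=cv2.minAreaRect((X[:,:2]*1000).astype(np.float32)); return len(X),np.round(X[:,2].mean()*1000,1),r
E
python3 - <<'E'
from fit import *
for n in ['top','scene']:
    z=np.load(n+'0.npz');d=z['d'];c=cam(n);P=cloud(d,c)
    P[d==0]=9
    bench=P[(np.abs(P[...,0]-.5)<.2)&(np.abs(P[...,1])<.3)&(P[...,2]<.02)];print(n,'bench',np.median(bench[:,2]))
    for nm,(x,y) in dict(g1=(.59,-.145),g2=(.47,-.107),g3=(.517,-.27)).items():
        b=(x-.05,x+.05,y-.045,y+.045)
        print(nm,'body',rect(P,.03,.048,b),'tab',rect(P,.06,.08,b))
    print('heater',rect(P,.068,.082,(.42,.62,-.02,.32)))
    print('btn',rect(P,.088,.11,(.42,.62,-.02,.32)))
    print('stand blocks',rect(P,.068,.082,(.62,.8,-.02,.32)))
E
```

```text
top bench -0.0004533473770480523
g1 body (100, np.float64(39.3), ((585.1195678710938, -144.02525329589844), (26.050975799560547, 62.192138671875), 70.86544799804688)) tab (29, np.float64(69.3), ((585.0911865234375, -143.86312866210938), (9.207324028015137, 29.02014923095703), 70.13115692138672))
g2 body (73, np.float64(39.4), ((472.9568176269531, -100.8736801147461), (59.038719177246094, 20.369903564453125), 11.349437713623047)) tab (33, np.float64(69.8), ((472.6765441894531, -100.25975036621094), (29.657258987426758, 10.880096435546875), 15.00019645690918))
g3 body (61, np.float64(38.7), ((514.13427734375, -272.6001892089844), (60.07020950317383, 16.25064468383789), 26.509777069091797)) tab (34, np.float64(68.9), ((513.6573486328125, -272.031005859375), (28.94413948059082, 11.902661323547363), 25.315044403076172))
heater (1454, np.float64(74.3), ((549.827392578125, 109.24067687988281), (290.9547119140625, 151.02244567871094), 76.64584350585938))
btn (58, np.float64(94.2), ((551.237060546875, 76.23558044433594), (27.881027221679688, 30.02655029296875), 17.910175323486328))
stand bloc
[... 650 characters left out ...]
4.411768913269043), 15.612680435180664))
g3 body (149, np.float64(38.9), ((516.89697265625, -271.7216796875), (62.65849304199219, 17.72020721435547), 28.3620662689209)) tab (74, np.float64(67.3), ((517.7023315429688, -272.3396301269531), (30.312707901000977, 14.965875625610352), 34.91010284423828))
heater (1184, np.float64(75.3), ((552.087646484375, 108.51763153076172), (295.6952209472656, 153.0948486328125), 75.9984130859375))
btn (70, np.float64(93.8), ((557.82373046875, 76.32913970947266), (35.97217559814453, 25.501789093017578), 61.844051361083984))
stand blocks (788, np.float64(75.5), ((652.7736206054688, 157.54013061523438), (65.11322784423828, 187.9157257080078), 0.12999466061592102))
```

```bash
cat >> h.py <<'E'
def Rt(deg):
    "tool down, tool y at yaw deg from world +y"
    a=np.radians(deg);c,s=np.cos(a),np.sin(a)
    return np.array([[-c,-s,0],[-s,c,0],[0,0,-1.]])
def delta(p,deg,st=None):
    st=st or ctrl.get_state(); A=R.from_rotvec(st['tool_rot']).as_matrix()
    t=A.T@(np.array(p)-st['position'])*1000; w=np.degrees(R.from_matrix(A.T@Rt(deg)).as_rotvec())
    print('shift',t.round(1),'turn',w.round(2),'rows>=',max(np.linalg.norm(t)/41.7,np.linalg.norm(w)/7.16).round(1))
E
python3 - <<'E'
from h import *
delta((.50,.14,.25),0)
E
```

```text
shift [-430.  -359.1  -13.4] turn [ 1.000e-02  0.000e+00 -1.844e+01] rows>= 13.4
```

Emit:
arm_command(motion=[[[-30,-25,-1],[0,0,0],0],[[-30,-25,-1],[0,0,0],0],[[-30,-25,-1],[0,0,0],0],[[-30,-25,-1],[0,0,0],0],[[-30,-25,-1],[0,0,0],0],[[-30,-25,-1],[0,0,0],0],[[-30,-25,-1],[0,0,0],0],[[-30,-25,-1],[0,0,0],0]])

```text
time: 2.12
position: [0.3708, 0.3493, 0.2449]
tool_rot: [0.503, 3.101, 0.001]
ft_force: [0.8, 0.1, 0.0]
grip_width: 1.002
```

Emit:
arm_command(motion=[[[-30,-25,-1],[0,0,0],0],[[-30,-25,-1],[0,0,0],0],[[-30,-25,-1],[0,0,0],0],[[-30,-25,-1],[0,0,0],0],[[-30,-25,-1],[0,0,0],0],[[-30,-25,-1],[0,0,0],0],[[0,0,0],[0,0,-6],0],[[0,0,0],[0,0,-6],0]])

```text
time: 2.78
position: [0.4948, 0.1485, 0.251]
tool_rot: [0.179, 3.136, -0.0]
ft_force: [-0.7, 1.4, 0.1]
grip_width: 0.999
```

Emit:
arm_command(motion=[[[0,0,0],[0,0,-6],0],[[0,0,0],[0,0,0],0],[[0,0,0],[0,0,0],0],[[0,0,0],[0,0,0],0]])

```text
time: 3.12
position: [0.4933, 0.152, 0.2506]
tool_rot: [0.015, 3.141, 0.0]
ft_force: [0.1, 1.1, -0.9]
grip_width: 1.0
```

```bash
python3 - <<'E'
from h import *
st=ctrl.get_state();im,d=optics.get_image('wrist');cv2.imwrite('pics/w1.png',im);c=cam('wrist',st);np.savez('w1.npz',im=im,d=d,W=c[3])
print(st['position'],st['tool_rot'],st['time'],st['qd'].round(3))
E
```

```text
[0.49328177 0.15196129 0.25063666] [1.54228428e-02 3.14137906e+00 2.87313248e-04] 3.1167 [-0.002  0.001 -0.001 -0.001  0.    -0.001  0.009]
```

View pics/w1.png

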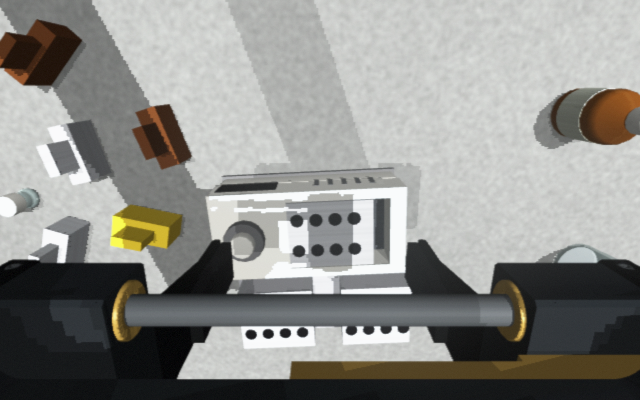

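```bash
python3 - <<'E'
from fit import *
z=np.load('w1.npz');d=z['d'];im=z['im'];f,cx,cy,_=cam('wrist',ctrl.get_state());P=cloud(d,(f,cx,cy,z['W']));P[d==0]=9
for r in (205,220,235,250):
    print(r)
    for u in range(365,412): 
        if u in(365,411) or abs(P[r,u,2]-P[r,u-1,2])>.004: print('  ',u-1,P[r,u-1].round(4),u,P[r,u].round(4))
print(rect(P,.07,.08,(.4,.62,.0,.3)))
cv2.imwrite('pics/w1c.png',cv2.resize(im[160:360,190:430],(720,600),interpolation=cv2.INTER_CUBIC))
E
```

```text
205
   364 [0.5188 0.1953 0.0751] 365 [0.5188 0.1963 0.0749]
   372 [0.5189 0.2029 0.075 ] 373 [0.5311 0.2095 0.0388]
   383 [0.531  0.22   0.0395] 384 [0.5295 0.2203 0.0438]
   384 [0.5295 0.2203 0.0438] 385 [0.5275 0.2201 0.0499]
   385 [0.5275 0.2201 0.0499] 386 [0.5257 0.2201 0.0552]
   386 [0.5257 0.2201 0.0552] 387 [0.5241 0.2202 0.0599]
   387 [0.5241 0.2202 0.0599] 388 [0.5221 0.22   0.0659]
   388 [0.5221 0.22   0.0659] 389 [0.5203 0.2199 0.0713]
   389 [0.5203 0.2199 0.0713] 390 [0.5189 0.22   0.0754]
   405 [0.519  0.2343 0.0754] 406 [0.5442 0.2541 0.0013]
   410 [0.5444 0.2589 0.0006] 411 [0.5445 0.2601 0.0006]
220
   364 [0.5339 0.1956 0.0756] 365 [0.534  0.1966 0.0753]
   372 [0.534  0.2034 0.0754] 373 [0.5475 0.2099 0.0405]
   383 [0.5481 0.2209 0.0391] 384 [0.546  0.2209 0.0446]
   384 [0.546  0.2209 0.0446] 385 [0.5438 0.2208 0.0503]
   385 [0.5438 0.2208 0.0503] 386 [0.5418 0.2208 0.0557]
   386 [0.5418 0.2208 0.0557] 387 [0.5396 0.2207 0.0613]
   388 [0.5381 0.2209 0.0652] 389 [0.5357 0.2206 0.0715]
   396 [0.5341 0.2265 0.0757] 397 [9. 9. 9.]
   397 [9. 9. 9.] 398
[... 749 characters left out ...]
50
   364 [0.5666 0.1968 0.0737] 365 [0.5656 0.1975 0.0759]
   372 [0.5663 0.2047 0.0745] 373 [0.581  0.2105 0.0443]
   384 [0.5804 0.2222 0.0457] 385 [0.5774 0.2221 0.0518]
   385 [0.5774 0.2221 0.0518] 386 [0.5745 0.222  0.0578]
   386 [0.5745 0.222  0.0578] 387 [0.5721 0.222  0.0629]
   387 [0.5721 0.222  0.0629] 388 [0.5695 0.2219 0.0683]
   388 [0.5695 0.2219 0.0683] 389 [0.5671 0.2218 0.0733]
   404 [0.5664 0.2364 0.075 ] 405 [0.6023 0.2566 0.001 ]
   405 [0.6023 0.2566 0.001 ] 406 [0.4878 0.1957 0.2371]
   410 [0.4845 0.1958 0.244 ] 411 [0.4834 0.1957 0.2463]
(14657, np.float64(75.1), ((553.7531127929688, 120.74559020996094), (261.93292236328125, 135.8846893310547), 82.1291732788086))
```

View pics/w1c.png

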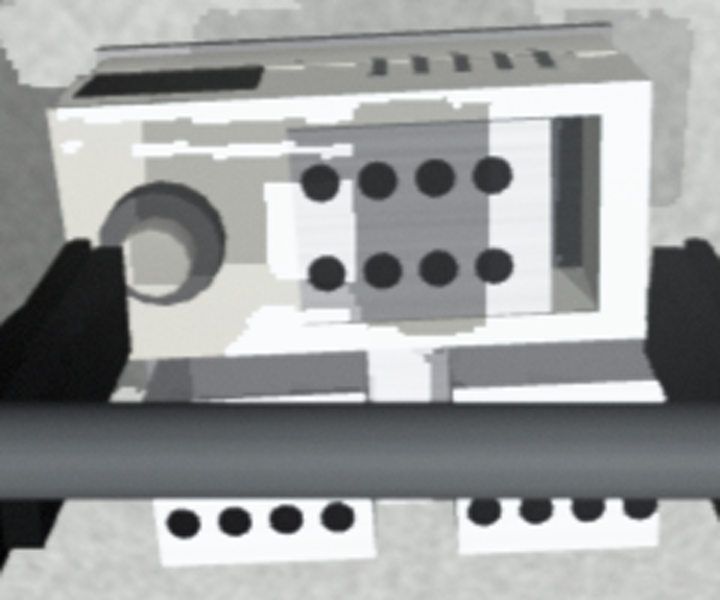

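```bash
python3 - <<'E'
from fit import *
z=np.load('w1.npz');d=z['d'];f,cx,cy,_=cam('wrist',ctrl.get_state());P=cloud(d,(f,cx,cy,z['W']));P[d==0]=9
# rim-level pixels bounding the gap
for u in (376,378,380,382):
    rim=[r for r in range(185,300) if abs(P[r,u,2]-.075)<.004]
    print(u,[(r,P[r,u].round(4)) for i,r in enumerate(rim) if i==0 or i==len(rim)-1 or rim[i]-rim[i-1]>1 or rim[i+1]-r>1])
# button
print('btn',rect(P,.09,.105,(.45,.62,.0,.14)))
# wall inner face fit
M=[(P[r,u,0],P[r,u,1]) for r in range(202,258) for u in range(383,392) if .045<P[r,u,2]<.072 and .217<P[r,u,1]<.226]
M=np.array(M);p=np.polyfit(M[:,0],M[:,1],1);print('wall',len(M),p,np.degrees(np.arctan(p[0])),np.std(M[:,1]-np.polyval(p,M[:,0])))
e=[]
for r in range(202,258):
    u=max(u for u in range(365,380) if abs(P[r,u,2]-.075)<.003); e.append((P[r,u]+ (P[r,u]-P[r,u-1])*.5)[:2])
e=np.array(e);q=np.polyfit(e[:,0],e[:,1],1);print('block',q,'gap',np.polyval(p,.545)-np.polyval(q,.545))
delta((.514,-.272,.2),0.5)
delta((.514,-.272,.2),26.5)
E
```

```text
376 [(187, array([0.5017, 0.2064, 0.0728])), (198, array([0.5117, 0.2064, 0.0755])), (263, array([0.5821, 0.2096, 0.072 ])), (273, array([0.5915, 0.2094, 0.0756])), (286, array([0.6091, 0.2108, 0.0712])), (293, array([0.6149, 0.2104, 0.0753]))]
378 [(187, array([0.5022, 0.2086, 0.0711])), (196, array([0.51  , 0.2083, 0.0749])), (262, array([0.5814, 0.2118, 0.0712])), (273, array([0.5913, 0.2114, 0.0759])), (286, array([0.6088, 0.2128, 0.0718])), (293, array([0.6152, 0.2125, 0.0748]))]
380 [(187, array([0.5016, 0.2101, 0.0733])), (197, array([0.5105, 0.21  , 0.0763])), (263, array([0.5818, 0.2136, 0.0727])), (272, array([0.5904, 0.2134, 0.0756])), (286, array([0.6091, 0.2149, 0.0714])), (293, array([0.615 , 0.2145, 0.0752]))]
382 [(187, array([0.5014, 0.2119, 0.0739])), (197, array([0.5107, 0.212 , 0.0757])), (263, array([0.5821, 0.2157, 0.0722])), (272, array([0.5905, 0.2155, 0.0753])), (286, array([0.6085, 0.2168, 0.0722])), (293, array([0.6149, 0.2166, 0.0753]))]
btn (487, np.float64(96.4), ((551.101318359375, 80.34001159667969), (23.581886291503906, 21.371013641357422), 10.115639686584473))
wall 270 [0.02875285 0.20524915] 1.6469631811293668 0.0004794203202747569
block [0.03524652 0.18504108] gap 0.016669021105161663
shift [ -24.6 -423.8   50.6] turn [ 0.01  0.01 -1.03] rows>= 10.3
shift [ -24.6 -423.8   50.6] turn [ 1.000e-02  1.000e-02 -2.703e+01] rows>= 10.3
```

Emit:
arm_command(motion=[[[-2.2,-38.5,4],[0,0,0],0],[[-2.2,-38.5,4],[0,0,0],0],[[-2.2,-38.5,4],[0,0,0],0],[[-2.2,-38.5,4],[0,0,0],0],[[-2.2,-38.5,4],[0,0,0],0],[[-2.2,-38.5,4],[0,0,0],0],[[-2.2,-38.5,5],[0,0,0],0],[[-2.2,-38.5,5],[0,0,0],0]])

```text
time: 3.83
position: [0.5086, -0.1579, 0.2168]
tool_rot: [0.013, 3.14, 0.001]
ft_force: [0.2, 0.7, -0.4]
grip_width: 0.995
```

Emit:
arm_command(motion=[[[-2.2,-38.5,5],[0,0,0],0],[[-2.2,-38.5,5],[0,0,0],0],[[-2.2,-38.5,5],[0,0,0],0],[[0,0,0],[0,0,-7],0],[[0,0,0],[0,0,-7],0],[[0,0,0],[0,0,-7],0],[[0,0,0],[0,0,-6],0],[[0,0,0],[0,0,0],0]])

```text
time: 4.5
position: [0.5144, -0.2718, 0.2015]
tool_rot: [-0.724, 3.057, 0.0]
ft_force: [0.3, 0.2, -0.4]
grip_width: 1.0
```

Emit:
arm_command(motion=[[[0,0,0],[0,0,0],0],[[0,0,0],[0,0,0],0],[[0,0,0],[0,0,0],0]])

```text
time: 4.75
position: [0.5144, -0.2717, 0.2016]
tool_rot: [-0.719, 3.058, 0.0]
ft_force: [-0.3, 0.5, 0.5]
grip_width: 0.997
```

```bash
python3 - <<'E'
from fit import *
st=ctrl.get_state();im,d=optics.get_image('wrist');cv2.imwrite('pics/w2.png',im);c=cam('wrist',st);np.savez('w2.npz',im=im,d=d,W=c[3])
print(st['position'],st['tool_rot'],st['time'])
P=cloud(d,c);P[d==0]=9
x,y=.514,-.272;b=(x-.05,x+.05,y-.045,y+.045)
print('body',rect(P,.036,.048,b),'tab',rect(P,.064,.08,b))
E
```

```text
[ 0.51440126 -0.27172394  0.20158641] [-7.18837735e-01  3.05808654e+00  6.29776839e-05] 4.75
body (523, np.float64(40.5), ((514.8785400390625, -271.46917724609375), (60.34214782714844, 14.004107475280762), 27.82320213317871)) tab (452, np.float64(70.1), ((515.051025390625, -271.4360656738281), (30.798917770385742, 9.843976974487305), 26.764591217041016))
```

View pics/w2.png

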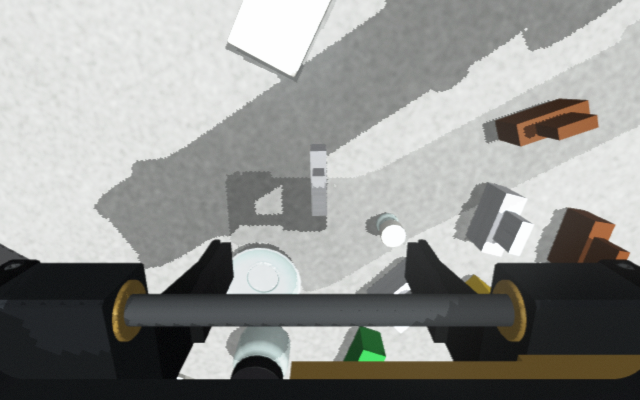

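Emit:
arm_command(motion=[[[0,0,38],[0,0,-1],0.3],[[0,0,38],[0,0,0],0.3],[[0,0,35],[0,0,0],0.3],[[0,0,20],[0,0,0],0.3],[[0,0,9],[0,0,0],0.3],[[0,0,0],[0,0,0],0.3],[[0,0,0],[0,0,0],0.3]], force=25)

```text
time: 5.38
position: [0.5149, -0.2724, 0.0624]
tool_rot: [-0.747, 3.051, -0.001]
ft_force: [1.5, 0.5, 0.1]
grip_width: 0.706
```

Emit:
arm_command(motion=[[[0,0,0],[0,0,0],1],[[0,0,0],[0,0,0],1],[[0,0,0],[0,0,0],1],[[0,0,0],[0,0,0],1],[[0,0,0],[0,0,0],1],[[0,0,0],[0,0,0],1],[[0,0,0],[0,0,0],1],[[0,0,0],[0,0,0],1]])

```text
time: 6.05
position: [0.5143, -0.2719, 0.0616]
tool_rot: [-0.748, 3.051, 0.0]
ft_force: [-0.2, -0.4, 0.1]
grip_width: 0.181
```

```bash
python3 - <<'E'
from fit import *
st=ctrl.get_state();print(st['grip_width'],st['position'],st['ft_force'])
im,d=optics.get_image('wrist');cv2.imwrite('pics/w3.png',im)
E
```

```text
0.18145567646055208 [ 0.51432719 -0.27188295  0.06157704] [-0.21442069 -0.37424524  0.10888953]
```

View pics/w3.png

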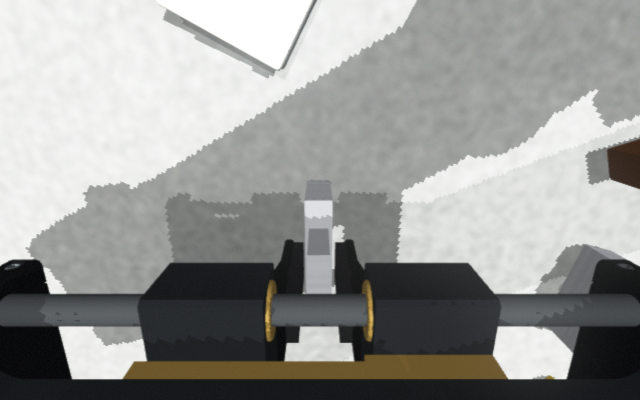

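Emit:
arm_command(motion=[[[0,0,0],[0,0,0],1],[[0,0,0],[0,0,0],1],[[0,0,0],[0,0,0],1],[[0,0,0],[0,0,0],1],[[0,0,-5],[0,0,0],1],[[0,0,-15],[0,0,0],1],[[0,0,-30],[0,0,0],1],[[0,0,-30],[0,0,0],1]])

```text
time: 6.77
position: [0.5131, -0.2714, 0.1414]
tool_rot: [0.747, -3.048, -0.003]
ft_force: [1.4, -0.4, -1.5]
grip_width: 0.108
```

Emit:
arm_command(motion=[[[0,0,-30],[0,0,0],1],[[0,0,-25],[0,0,0],1],[[0,0,0],[0,0,7],1],[[0,0,0],[0,0,7],1],[[0,0,0],[0,0,7],1],[[0,0,0],[0,0,4.5],1],[[0,0,0],[0,0,0],1],[[0,0,0],[0,0,0],1]])

```text
time: 7.43
position: [0.5141, -0.2718, 0.1965]
tool_rot: [0.06, -3.141, -0.0]
ft_force: [-0.2, -0.7, -0.8]
grip_width: 0.114
```

```bash
python3 - <<'E'
from fit import *
st=ctrl.get_state();print(st['grip_width'],st['position'],st['ft_force'])
delta((.5465,.2127,.19),1.9)
E
```

```text
0.11401469307422611 [ 0.51414217 -0.27181687  0.19653966] [-0.17672542 -0.67302508 -0.78943224]
shift [-50.9 482.9   6.6] turn [ 0.01 -0.01  0.3 ] rows>= 11.6
```

Emit:
arm_command(motion=[[[-3,20,0],[0,0,0.3],1],[[-4,38,0],[0,0,0],1],[[-4,39,0],[0,0,0],1],[[-4,39,0],[0,0,0],1],[[-4,39,0],[0,0,0],1],[[-4,39,0],[0,0,0],1],[[-4,39,0],[0,0,0],1],[[-4,39,0],[0,0,0],1]])

```text
time: 8.1
position: [0.536, 0.0227, 0.1969]
tool_rot: [-0.052, 3.141, 0.0]
ft_force: [1.1, -0.0, -1.1]
grip_width: 0.113
```

Emit:
arm_command(motion=[[[-4,39,0],[0,0,0],1],[[-4,39,0],[0,0,0],1],[[-4,39,0],[0,0,0],1],[[-4,39,0],[0,0,0],1],[[-4,25,0],[0,0,0],1],[[0,10,5],[0,0,0],1],[[0,0,0],[0,0,0],1],[[0,0,0],[0,0,0],1]])

```text
time: 8.77
position: [0.55, 0.2112, 0.1909]
tool_rot: [0.05, -3.14, 0.003]
ft_force: [1.0, -1.1, -2.3]
grip_width: 0.111
```

```bash
python3 - <<'E'
from fit import *
st=ctrl.get_state();print(st['grip_width'],st['position'],st['ft_force'])
im,d=optics.get_image('wrist');cv2.imwrite('pics/w4.png',im);c=cam('wrist',st);np.savez('w4.npz',im=im,d=d,W=c[3])
delta((.5465,.2127,.19),1.9,st)
E
```

```text
0.1109657175518396 [0.55001284 0.21119807 0.19085527] [ 1.03460665 -1.10586537 -2.27891249]
shift [3.5 1.6 0.9] turn [-0.11 -0.07 -0.07] rows>= 0.1
```

View pics/w4.png

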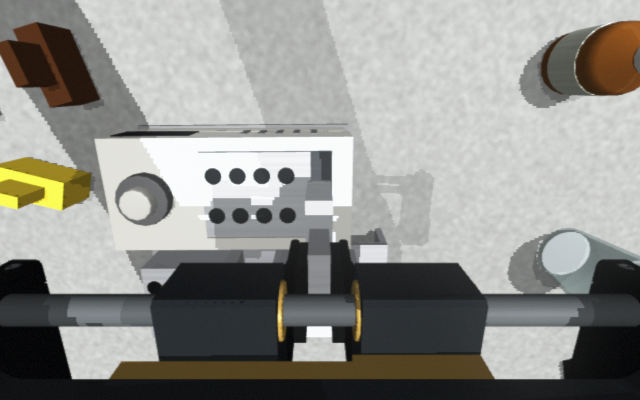

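```bash
python3 - <<'E'
from fit import *
z=np.load('w4.npz');d=z['d'];im=z['im'];f,cx,cy,_=cam('wrist',ctrl.get_state());P=cloud(d,(f,cx,cy,z['W']));P[d==0]=9
cv2.imwrite('pics/w4c.png',cv2.resize(im[140:310,240:380],(494,600),interpolation=cv2.INTER_CUBIC))
for r in list(range(152,192,6))+list(range(194,244,4)):
    row=[]
    for u in range(286,352):
        if u in(286,351) or abs(P[r,u,2]-P[r,u-1,2])>.006: row.append((u-1,*(P[r,u-1]*1000).round(1),'|',*(P[r,u]*1000).round(1)))
    print(r,[tuple(float(q) if q!='|' else q for q in t) for t in row][:10])
E
```

```text
152 [(285.0, 514.2, 185.0, 74.3, '|', 513.9, 185.9, 75.8), (309.0, 513.6, 202.9, 74.8, '|', 516.5, 203.3, 58.3), (310.0, 516.5, 203.3, 58.3, '|', 519.9, 203.8, 39.0), (330.0, 519.3, 219.8, 39.4, '|', 515.4, 219.8, 61.3), (331.0, 515.4, 219.8, 61.3, '|', 512.9, 220.0, 75.4), (350.0, 512.7, 233.5, 74.3, '|', 512.4, 234.1, 75.6)]
158 [(285.0, 518.6, 185.1, 75.1, '|', 518.5, 185.9, 75.7), (309.0, 517.9, 203.0, 75.5, '|', 520.4, 203.5, 62.6), (310.0, 520.4, 203.5, 62.6, '|', 524.5, 203.9, 41.5), (330.0, 524.4, 220.0, 39.8, '|', 520.4, 220.0, 60.1), (331.0, 520.4, 220.0, 60.1, '|', 517.2, 220.1, 76.5), (350.0, 517.0, 233.6, 75.3, '|', 516.6, 234.2, 76.9)]
164 [(285.0, 523.2, 185.1, 75.0, '|', 523.1, 185.9, 75.1), (309.0, 522.5, 203.2, 75.6, '|', 524.8, 203.7, 64.6), (310.0, 524.8, 203.7, 64.6, '|', 529.7, 204.1, 41.3), (330.0, 529.4, 220.2, 40.5, '|', 524.7, 220.1, 62.6), (331.0, 524.7, 220.1, 62.6, '|', 522.1, 220.4, 74.6), (350.0, 521.5, 233.9, 75.6, '|', 521.1, 234.5, 77.2)]
170 [(285.0, 527.4, 185.3, 76.5, '|', 527.7, 185.9, 75.4), (309.0, 527.0, 203.3, 75.9, '|', 528.6, 203.9, 68.6), 
[... 4264 characters left out ...]
9, '|', 535.4, 206.0, 182.8), (328.0, 535.3, 215.5, 182.4, '|', 540.6, 216.5, 170.3), (331.0, 540.3, 217.5, 170.8, '|', 582.5, 223.0, 74.7), (350.0, 582.2, 237.5, 74.3, '|', 614.0, 246.3, 1.3)]
242 [(285.0, 586.8, 185.4, 75.6, '|', 586.6, 186.2, 76.0), (289.0, 587.2, 188.5, 74.5, '|', 538.5, 197.3, 181.1), (307.0, 540.0, 205.4, 177.3, '|', 536.0, 206.1, 185.9), (329.0, 535.7, 215.9, 186.1, '|', 539.6, 216.8, 177.2), (341.0, 538.2, 222.0, 180.1, '|', 9000.0, 9000.0, 9000.0), (342.0, 9000.0, 9000.0, 9000.0, '|', 537.8, 222.9, 180.8), (347.0, 537.5, 224.7, 181.4, '|', 585.1, 236.0, 75.6), (349.0, 585.2, 236.8, 75.4, '|', 604.1, 242.1, 33.4), (350.0, 604.1, 242.1, 33.4, '|', 603.6, 242.9, 34.4)]
```

View pics/w4c.png

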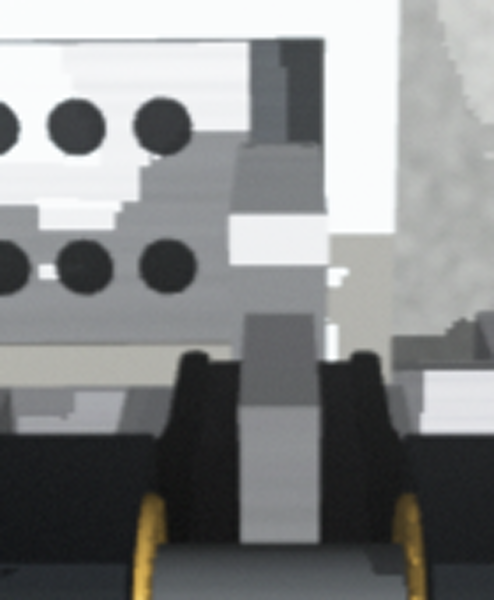

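Emit:
arm_command(motion=[[[3.8,1.3,0],[0,0,0],1],[[0,0,15],[0,0,0],1],[[0,0,15],[0,0,0],1],[[0,0,10],[0,0,0],1],[[0,0,5],[0,0,0],1],[[0,0,0],[0,0,0],1],[[0,0,0],[0,0,0],1],[[0,0,0],[0,0,0],1]])

```text
time: 9.48
position: [0.5471, 0.2136, 0.1475]
tool_rot: [-0.048, 3.14, 0.001]
ft_force: [0.6, 0.3, -0.8]
grip_width: 0.112
```

```bash
python3 - <<'E'
from fit import *
st=ctrl.get_state();print(st['grip_width'],st['position'],st['ft_force'])
im,d=optics.get_image('wrist');cv2.imwrite('pics/w5.png',im);c=cam('wrist',st)
delta((.5462,.2125,.11),1.8,st)
P=cloud(d,c);P[d==0]=9
for r in list(range(150,262,6)):
    row=[]
    for u in range(286,352):
        if u in(286,351) or abs(P[r,u,2]-P[r,u-1,2])>.005: row.append((u-1,*(P[r,u-1]*1000).round(1),'|',*(P[r,u]*1000).round(1)))
    print(r,[tuple(float(q) if q!='|' else q for q in t) for t in row][1:-1])
cv2.imwrite('pics/w5c.png',cv2.resize(im[130:310,240:400],(533,600),interpolation=cv2.INTER_CUBIC))
E
```

```text
0.11197120334631076 [0.54712085 0.21357016 0.14752879] [ 0.55051583  0.28695006 -0.81410917]
shift [ 1.  -1.1 37.5] turn [ 0.04  0.08 -0.06] rows>= 0.9
150 []
156 []
162 [(341.0, 508.6, 226.7, 75.5, '|', 9000.0, 9000.0, 9000.0), (342.0, 9000.0, 9000.0, 9000.0, '|', 508.8, 228.0, 74.8)]
168 [(303.0, 513.2, 203.0, 75.4, '|', 515.4, 203.4, 65.9), (304.0, 515.4, 203.4, 65.9, '|', 519.4, 203.4, 47.9), (305.0, 519.4, 203.4, 47.9, '|', 521.3, 203.9, 39.9), (328.0, 520.8, 220.0, 39.6, '|', 515.6, 219.9, 62.6), (329.0, 515.6, 219.9, 62.6, '|', 512.7, 220.0, 75.3)]
174 [(303.0, 517.1, 203.1, 75.3, '|', 519.0, 203.5, 67.5), (304.0, 519.0, 203.5, 67.5, '|', 523.3, 203.6, 50.0), (305.0, 523.3, 203.6, 50.0, '|', 525.7, 204.0, 40.2), (328.0, 525.2, 220.1, 40.2, '|', 519.7, 220.0, 62.6), (329.0, 519.7, 220.0, 62.6, '|', 516.6, 220.2, 75.4)]
180 [(303.0, 520.7, 203.2, 76.5, '|', 522.4, 203.6, 70.1), (304.0, 522.4, 203.6, 70.1, '|', 527.0, 203.7, 52.5), (305.0, 527.0, 203.7, 52.5, '|', 530.2, 204.1, 40.4), (307.0, 530.1, 204.8, 40.4, '|', 518.1, 206.6, 86.2), (328.0, 517.5, 218.6, 87.0, '|', 523.7, 22
[... 2098 characters left out ...]
61.7, 233.4, 75.2)]
246 [(289.0, 566.9, 194.6, 76.0, '|', 536.1, 200.0, 141.2), (307.0, 537.4, 208.0, 137.8, '|', 533.1, 208.6, 147.0), (329.0, 532.2, 218.1, 148.4, '|', 536.6, 219.0, 138.9), (347.0, 535.5, 227.0, 140.8, '|', 565.7, 234.2, 76.1)]
252 [(288.0, 571.2, 194.0, 76.4, '|', 536.0, 200.0, 147.7), (307.0, 537.4, 208.2, 144.4, '|', 532.6, 208.8, 154.3), (329.0, 532.1, 217.9, 154.7, '|', 536.5, 218.8, 145.6), (348.0, 534.6, 226.8, 148.9, '|', 570.3, 235.2, 75.7)]
258 [(287.0, 576.3, 193.2, 75.2, '|', 535.5, 200.1, 154.8), (306.0, 537.5, 207.9, 150.4, '|', 534.2, 208.5, 156.7), (330.0, 534.2, 218.4, 156.2, '|', 537.1, 219.1, 150.4), (349.0, 535.1, 226.9, 153.9, '|', 574.6, 236.1, 76.1)]
```

View pics/w5c.png

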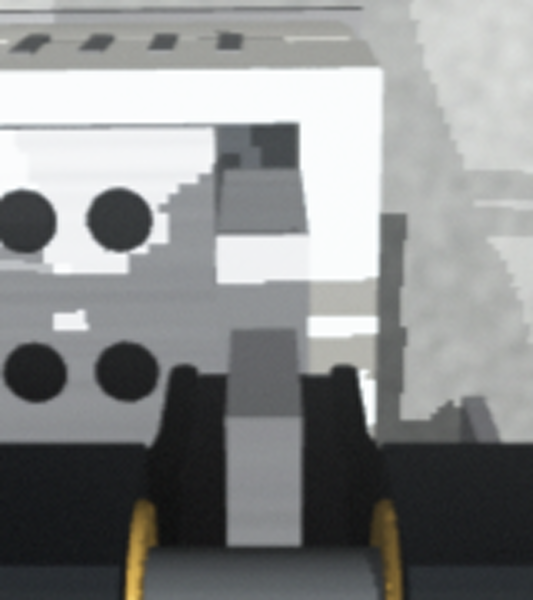

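Emit:
arm_command(motion=[[[1,-1,0],[0,0,0],1],[[0,0,3],[0,0,0],1],[[0,0,3],[0,0,0],1],[[0,0,3],[0,0,0],1],[[0,0,2],[0,0,0],1],[[0,0,2],[0,0,0],1],[[0,0,2],[0,0,0],1],[[0,0,0],[0,0,0],1]])

```text
time: 10.2
position: [0.5453, 0.2125, 0.131]
tool_rot: [0.048, -3.141, 0.001]
ft_force: [0.2, 0.5, -1.2]
grip_width: 0.115
```

Emit:
arm_command(motion=[[[0,0,3],[0,0,0],1],[[0,0,3],[0,0,0],1],[[0,0,3],[0,0,0],1],[[0,0,3],[0,0,0],1],[[0,0,0],[0,0,0],1]])

```text
time: 10.62
position: [0.545, 0.2124, 0.1187]
tool_rot: [0.048, -3.14, 0.001]
ft_force: [0.7, 0.3, -1.0]
grip_width: 0.116
```

Emit:
arm_command(motion=[[[0,0,4],[0,0,0],1],[[0,0,4],[0,0,0],1],[[0,0,3],[0,0,0],1],[[0,0,3],[0,0,0],1],[[0,0,1.5],[0,0,0],1],[[0,0,0],[0,0,0],1],[[0,0,0],[0,0,0],1]])

```text
time: 11.2
position: [0.5455, 0.2126, 0.104]
tool_rot: [0.048, -3.141, -0.0]
ft_force: [-0.6, 0.1, -0.8]
grip_width: 0.11
```

Emit:
arm_command(motion=[[[0,0,1],[0,0,0],1],[[0,0,1],[0,0,0],1],[[0,0,0],[0,0,0],1],[[0,0,0],[0,0,0],1]])

```text
time: 11.53
position: [0.5455, 0.2126, 0.1021]
tool_rot: [-0.048, 3.141, 0.0]
ft_force: [-0.8, 0.0, -1.6]
grip_width: 0.114
```

Emit:
arm_command(motion=[[[0,0,0],[0,0,0],0.6],[[0,0,0],[0,0,0],0.6],[[0,0,0],[0,0,0],0.6],[[0,0,0],[0,0,0],0.6],[[0,0,-10],[0,0,0],0.6],[[0,0,-25],[0,0,0],0.6],[[0,0,-35],[0,0,0],0.6],[[0,0,-35],[0,0,0],0.6]])

```text
time: 12.2
position: [0.5449, 0.2122, 0.2083]
tool_rot: [0.048, -3.14, 0.001]
ft_force: [0.4, 0.7, 0.1]
grip_width: 0.394
```

Emit:
arm_command(motion=[[[20,0,0],[0,0,0],1],[[0,0,0],[0,0,0],1],[[0,0,0],[0,0,0],1]])

```text
time: 12.45
position: [0.5255, 0.2124, 0.2082]
tool_rot: [-0.05, 3.14, 0.002]
ft_force: [0.6, -0.2, 0.5]
grip_width: 0.253
```

```bash
python3 - <<'E'
from fit import *
st=ctrl.get_state();print(st['grip_width'],st['position'],st['ft_force'])
im,d=optics.get_image('wrist');cv2.imwrite('pics/w6.png',im);c=cam('wrist',st);np.savez('w6.npz',im=im,d=d,W=c[3])
P=cloud(d,c);P[d==0]=9
b=(.5,.6,.19,.24)
print('body',rect(P,.0775,.086,b),'tab',rect(P,.105,.12,b))
print('btn',rect(P,.09,.105,(.45,.62,.0,.14)))
delta((.551,.080,.15),1.8)
E
```

```text
0.25264859603219364 [0.52548163 0.21235697 0.2082121 ] [ 0.58606563 -0.15037339  0.48633414]
body (571, np.float64(80.4), ((537.8590698242188, 214.25067138671875), (76.8194351196289, 28.20659828186035), 10.592615127563477)) tab (516, np.float64(110.1), ((545.7432250976562, 212.89590454101562), (30.159954071044922, 9.089629173278809), 1.9836188554763794))
btn (755, np.float64(96.3), ((551.5106811523438, 79.86398315429688), (23.06052017211914, 22.89542007446289), 81.57371520996094))
shift [ -21.3 -132.8   57.3] turn [ 0.02  0.03 -0.01] rows>= 3.5
```

View pics/w6.png

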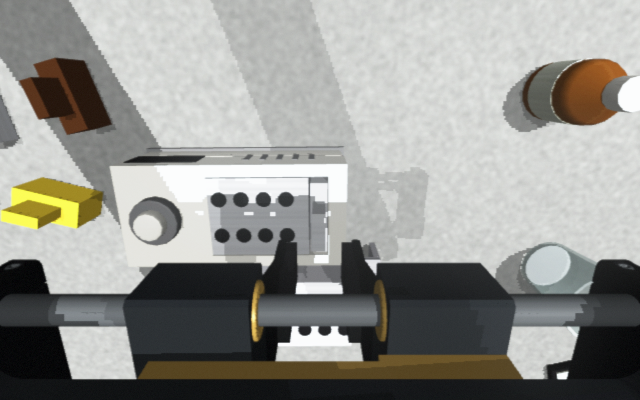

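Emit:
arm_command(motion=[[[-6,-34,10],[0,0,0],1],[[-6,-34,15],[0,0,0],1],[[-6,-34,16],[0,0,0],1],[[-4,-31,16],[0,0,0],1],[[0,0,0],[0,0,0],1],[[0,0,0],[0,0,0],1]])

```text
time: 13.0
position: [0.5511, 0.0765, 0.1481]
tool_rot: [0.04, -3.138, 0.003]
ft_force: [0.4, 0.4, -0.6]
grip_width: 0.004
```

Emit:
arm_command(motion=[[[0,0,15],[0,0,0],1],[[0,0,15],[0,0,0],1],[[0,0,3],[0,0,0],1],[[0,0,0],[0,0,0],1],[[0,0,0],[0,0,0],1]])

```text
time: 13.42
position: [0.5519, 0.0807, 0.1174]
tool_rot: [-0.05, 3.141, 0.0]
ft_force: [-0.4, -0.1, 0.7]
grip_width: 0.002
```

Tip at about 0.103; 12 mm more reaches the full travel.

Emit:
arm_command(motion=[[[0,0,4],[0,0,0],1],[[0,0,4],[0,0,0],1],[[0,0,3],[0,0,0],1],[[0,0,1],[0,0,0],1],[[0,0,0],[0,0,0],1],[[0,0,0],[0,0,0],1]])

```text
time: 13.92
position: [0.5526, 0.0803, 0.106]
tool_rot: [-0.049, 3.139, 0.002]
ft_force: [1.0, 1.9, 3.8]
grip_width: 0.005
```

Emit:
arm_command(motion=[[[0,0,1.5],[0,0,0],1],[[0,0,1],[0,0,0],1],[[0,0,0],[0,0,0],1],[[0,0,0],[0,0,0],1]])

```text
time: 14.25
position: [0.5527, 0.0803, 0.1052]
tool_rot: [-0.048, 3.139, 0.003]
ft_force: [-2.7, 1.1, 15.6]
grip_width: 0.006
```

Bottomed out at 15.6 N (TCP stopped). Release and back away.

Emit:
arm_command(motion=[[[0,0,-8],[0,0,0],1],[[0,0,-20],[0,0,0],1],[[0,0,-35],[0,0,0],1],[[0,0,-35],[0,0,0],1],[[20,30,0],[0,0,0],1],[[0,0,0],[0,0,0],1],[[0,0,0],[0,0,0],1],[[0,0,0],[0,0,0],1]])

```text
time: 14.92
position: [0.5299, 0.1085, 0.1997]
tool_rot: [0.049, -3.139, 0.002]
ft_force: [-0.0, 0.3, -0.6]
grip_width: 0.007
```

```bash
python3 - <<'E'
from fit import *
st=ctrl.get_state();print(st['grip_width'],st['position'],st['ft_force'],st['time'])
im,d=optics.get_image('wrist');cv2.imwrite('pics/w7.png',im);c=cam('wrist',st)
P=cloud(d,c);P[d==0]=9
b=(.5,.6,.19,.24)
print('tab',rect(P,.105,.12,b));print('btn',rect(P,.09,.105,(.45,.62,.0,.14)))
im,d=optics.get_image('top');P=cloud(d,cam('top'));P[d==0]=9
for x,y in((.585,-.144),(.473,-.1)): print(rect(P,.06,.08,(x-.05,x+.05,y-.045,y+.045)))
cv2.imwrite('pics/t7.png',cv2.resize(im[120:290,180:470],(800,469),interpolation=2))
E
```

```text
0.007029259612921873 [0.5299094  0.10846218 0.19974847] [-0.02224984  0.30951429 -0.57594007] 14.9167
tab (682, np.float64(109.7), ((545.5923461914062, 212.7095184326172), (30.404069900512695, 10.750322341918945), 0.8018245697021484))
btn (751, np.float64(96.6), ((551.5593872070312, 78.9269027709961), (22.5169620513916, 23.333850860595703), 46.24102783203125))
(29, np.float64(69.6), ((584.93408203125, -144.1100616455078), (9.969654083251953, 29.409387588500977), 70.39168548583984))
(32, np.float64(69.0), ((472.90704345703125, -100.5662612915039), (28.6715087890625, 9.24947452545166), 10.461393356323242))
```

View pics/w7.png

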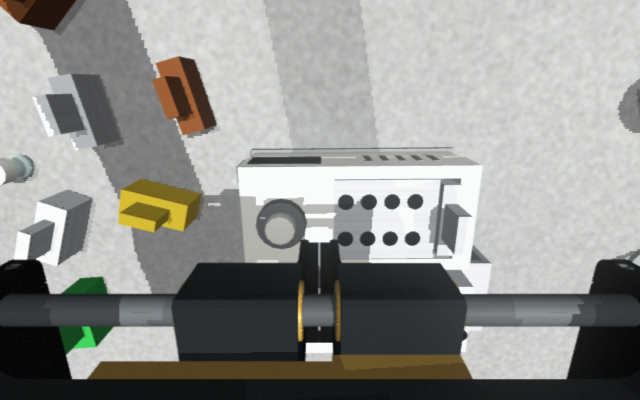

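View pics/t7.png

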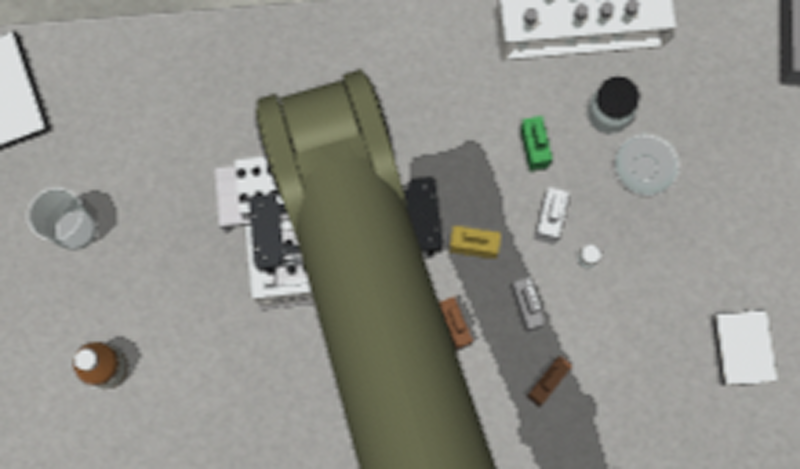

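The wrist picture shows the bar in the well, tab at about (455,228), and the button back up at (280,225). In the top picture the other bars, look-alikes and glassware stand where they were.

```bash
python3 -c "
from bench import ctrl
print(ctrl.close_job())"
```

```text
the job is handed in; nothing more can be done
None
```

The 14 mm thin bar is fully home in the gap, and the start button was pressed all the way down and released. The job was handed in at about 15 s of the 72 s allowed.

- **Choice of bar:** I picked the bar by measuring, not by trying each one. The wrist camera's depth put the gap at 16.7 mm, which matches the 16.5 mm expected for the thin bar (14 + 2.5 mm). The grey bars measured 14.0, about 20 and about 26 mm thick, so the middle and thick bars could not have gone in, and I never touched them.
- **Bar in the well:** It slid in with no noticeable force. Its body top is at 80 mm and its tab top at 110 mm, so the underside is at about 40 mm. It sits within about 1 mm of the centre along x, in line with the gap, and has been let go.
- **Start button:** The first press only reached 3.8 N, so I pressed further until it bottomed out at 15.6 N. Afterwards its top was back at 96.6 mm.
- **Surroundings:** In the last top picture the other two bars, the look-alikes and the glassware and boxes show no visible movement. The arm was clear of everything. No check failed; the one small disagreement was the button centre, about 1 mm apart between two pictures.

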